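# Free the jammed drill tote and dock it

### The job

The orange drill-bit tote is jammed askew in the blue storage box, one end sunk and the other caught under the steel strip. Turn it level while it is still down in the box, lift it out, and lower it over the two brass pins of the aluminium dock plate, keeping hold of it until it sits flush on the plate (either way round); then let go. Leave the tape roll, the screwdriver and the jar where they are.

Things in the scene. Friction and masses are not known exactly. Their poses are not given: they have to be found in the camera images.
- tote: Orange open tray, 0.35 kg: 100 mm along x, 70 along y, walls 50 high, 5 thick, floor 8. Origin: centre of underside; z up through the handle. Two 13 mm holes through the floor at x = -30 and +30, y = 0. Starts leaning about 0.35 rad about its y in the box, +x end up, its x axis in one upright plane with the box's x.
- tote_grip (a point): Middle of the tote's black blade handle, 85 mm above the underside along the tote's z; axes as the tote's. The handle stands over the tote's centre: 14 mm thick along x, 50 mm long along y, top 100 mm above the underside, free above the walls (50 to 100 mm).
- box: Blue open box, fixed, 121 x 92 x 66 mm high, walls 4 mm. Origin: centre of underside, z up. Inside x = -56.5 to +56.5 mm, 84 mm along y, floor top at z = 4. The tote's low -x end starts on the floor against the plain -x wall. Level, it can rise with 3 mm free at each end if its centre is at x = -3.5 mm, y = 0; tilted over about 0.12 rad it is too long.
- box_step (a point): Top edge of the grey raised step in the box, at x = +12, y = 0, z = 22.8 mm of the box; axes as the box's. The step fills the floor from here to the +x wall. At the start the tote's underside leans on this edge; it can be turned level about it, keeping the underside 1 to 4 mm above the step.
- box_strip (a point): Middle of the lower inner edge of the steel strip inside the box's +x wall, at x = +49.5, y = 0, z = 56 mm of the box; axes as the box's. The strip stands 7 mm inwards, 6 mm high (z 56 to 62), full width. It leaves 106 mm to the -x wall. The tote's raised +x end starts tucked under it and jams on it when lifted tilted.
- dock: Aluminium dock plate, fixed, 150 mm along x, 110 mm along y, on four rubber feet. Origin: centre of the footprint on the table; z up. Top face at z = 20 mm. Two brass pins stand on it at x = -30 and x = +30 mm, y = 0: 10 mm diameter, 15 mm high, the upper 6 mm tapering to 4 mm.
- dock_seat (a point): Point on the dock plate's top face, midway between the pins (20 mm above the table); axes as the dock's. Where the tote's origin comes to lie when it sits flush.
- tape: Red roll of tape lying flat, 76 mm outside diameter, 24 mm high; bystander. Origin: centre of its underside.
- driver: Screwdriver lying on the table, 170 mm long; bystander. Origin on its length, under it.
- jar: Amber jar with white cap, 64 mm diameter, 90 mm high; bystander. Origin: centre of its underside.
There are look-alikes about, which are no part of the job. Several things have the shape of the tote; the one meant has the colours described above. What is shaped like the box but pink is not meant.

How it is judged:
By the outcome, as a careful person would: the job done as asked, in the order asked, and still so for the second after the job is handed in, with the robot touching nothing.
It also fails if it takes over 48 s, if anything falls off the work surface, if the arm or the gripper's body presses on something with over 40 N, if the wrist force passes 120 N, or if a joint passes its speed limit or range.

### The arm

A 6-joint arm with a two-finger parallel gripper is mounted at the origin on the work surface. World frame = base frame: x ahead of the robot, y to its left, z up, the work surface at z = 0. Lengths are in m, angles in rad, forces in N, time in s.
With the tool pointing down it reaches from about 0.4 to 0.825 m from the base axis. Payload 7 kg.
Tool frame: the origin (TCP) lies midway between the tips of the shut fingers; the grasp point (between the pads) lies 19 mm behind it; z points along the fingers, x is the direction in which the jaws open and shut, and the axes are right-handed (so a half turn about z gives the same grasp; the last joint's range is limited). The gripper opens to 88 mm and grips with 3 to 60 N. Pads are 19 mm wide; open, the fingers measure 130 mm over their backs; the gripper's body (78 mm by 193 mm) begins 47 mm behind the grasp point.
Start: joints at [-0.934, 0.359, 0.012, 0, -1.224, -0.288], TCP at [0.231, -0.634, 0.199] pointing down, gripper open.
Joint ranges: [-3.07, 3.07], [-1.43, 2.12], [-1.02, 1.25], [-3.03, 1.67], [-3.05, -0], [-3.03, 3.03]. Speed limits (rad/s): [2.39, 2.39, 3.01, 3.14, 3.14, 3.14].

### API

Orientations are given as [roll, pitch, yaw] about the fixed x, y, z axes, in that order (R = Rz(yaw) Ry(pitch) Rx(roll)).
In Python, from station import status, eyes, workorder gives the robot as it stands.
- The arm moves only by the shell command python3 -m jog 'ROWS' [OPENING] [FORCE]. ROWS is JSON, a list of rows, each a list of 6 numbers: the shift along the world's x, y, z in mm, then the turn, a rotation vector about the world's x, y, z in rad. A call has 1 to 12 rows; each row shifts and turns the pose as measured when the row begins; what a row does not reach is not made up. A row lasts 1/10 s, in which the tool goes at most 50 mm and 8.59 degrees, less where a joint would pass 70% of its speed; a pose out of reach is approached as far as the arm can. A call with a gripper value outside its range is refused whole. OPENING is the opening, from 0 (shut) to 1 (fully open), set as the call begins (- or left out, the last holds). The fingers move at their own pace and stop on an object; FORCE is the grip in N (left out, the last holds). Time passes only in rows, so rows that do not move let the fingers close. It gives the time, the measured TCP pose, the force and the opening at its end, in the units of the state.
- status.get_state(): the state, without advancing time (a new reading comes with each control period).
- eyes.grab_frame(name): name is "scene" or "top"; returns the picture (400x640x3 uint8, blue, green, red); there is no depth.
- eyes.calibration(name): a dict with "camera_matrix" (3x3 intrinsics, pixels), "cam_to_world" (4x4, takes a point from camera to world coordinates). Camera axes: x right, y up, looking along -z (the intrinsics and any distortion apply to the point x, -y, -z); pixel columns grow to the right and rows downward; lengths in m; the calibration is good to about 2 mm. A picture is of the moment at which its call begins. calibration takes no time and is no camera call.
- workorder.job_done(): hands the job in, once; it reports no verdict.
The state is a dict: "t": time; "q": joint angles; "qd": joint speeds; "joint_efforts": joint torques, N m; "eef_pos": TCP position; "ee_rot": TCP orientation; "force": force on the tool from outside, world axes, zero at the start; "moment": the same for the moment, N m; "width": finger opening in m.
Only numpy, scipy, OpenCV 4.12 (cv2) and the standard library are available. Lean on these libraries where they do the work, as an engineer would, in place of code of your own. Each camera call takes 0.05 s, during which the arm holds its last target. There are 200 camera calls.

## Working session

There is one attempt and no reset: what is moved stays moved. The work goes in short steps, Python scripts to look and compute and a shell command to move; the robot and the scene stay as the last step left them, time stands still between calls to the robot, and variables do not carry over. Pictures are saved under pics/ and viewed, about 8 in all and at most 12, crops included, and the job is handed in when it is done.

```bash
mkdir -p pics; ls; python3 - <<'E'
from station import status, eyes
import cv2,numpy as np
s=status.get_state();print(s)
for n in("scene","top"):
    cv2.imwrite(f"pics/{n}0.png",eyes.grab_frame(n)); print(n,eyes.calibration(n))
E
```

```text
pics
{'t': 0.0, 'q': array([-9.33890997e-01,  3.59379056e-01,  1.10770029e-02, -3.09589228e-04,
       -1.22410235e+00, -2.88082218e-01]), 'qd': array([-6.52916849e-05, -7.09705321e-04,  5.11723506e-04, -3.35853079e-07,
        3.72185260e-04,  8.27570168e-04]), 'joint_efforts': array([ 1.42976420e-03, -5.82725823e+01,  2.93052900e+01,  6.99705496e+00,
        6.90956818e-03, -1.80312009e-04]), 'eef_pos': array([ 0.23047976, -0.633878  ,  0.19814299]), 'ee_rot': array([-3.14141478e+00, -1.62450365e-03,  1.91951386e+00]), 'force': array([ 0.18050889, -0.94975908, -0.8128508 ]), 'moment': array([-0.01460014,  0.00845833, -0.01229069]), 'width': 0.08764801288186624}
scene {'camera_matrix': array([[481.32162574,   0.        , 324.1633299 ],
       [  0.        , 481.32162574, 204.57572401],
       [  0.        ,   0.        ,   1.        ]]), 'cam_to_world': array([[-0.73322021, -0.380258  ,  0.56373042,  1.34205235],
       [ 0.67996532, -0.41725087,  0.60295014,  0.80505213],
       [ 0.0059404 ,  0.82541236,  0.56449902,  0.8420131 ],
       [ 0.        ,  0.        ,  0.        ,  1.        ]])}
top {'camera_matrix': array([[402.90465956,   0.        , 325.71260403],
       [  0.        , 402.90465956, 204.36928547],
       [  0.        ,   0.        ,   1.        ]]), 'cam_to_world': array([[ 0.0204582 ,  0.99643428, -0.08185467,  0.48593472],
       [-0.99977746,  0.02081072,  0.00345582,  0.00604385],
       [ 0.00514695,  0.08176576,  0.99663828,  1.18672307],
       [ 0.        ,  0.        ,  0.        ,  1.        ]])}
```

View pics/scene0.png

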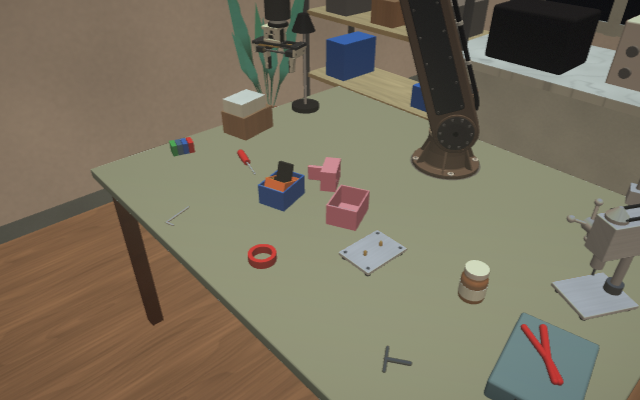

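View pics/top0.png

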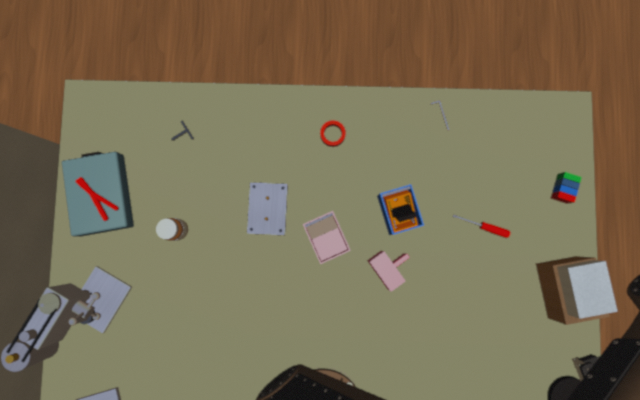

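In the scene image, the things that could be the tote or box are the orange tote in the blue box (282,185; top 401,210), the pink tote shape lying on its side (327,172; top 390,268) and the empty pink box (348,207; top 326,237). By the colours described, I choose the orange tote in the blue box. The dock plate is at top (267,209). The red ring at top (333,133) is the tape. Next I'll take close crops.

```bash
python3 - <<'E'
import cv2,numpy as np
t=cv2.imread("pics/top0.png");s=cv2.imread("pics/scene0.png")
f=lambda im,x,y,w,h,k:cv2.resize(im[y:y+h,x:x+w],None,fx=k,fy=k,interpolation=cv2.INTER_CUBIC)
a=f(t,370,175,66,66,6);b=f(t,235,175,66,66,6)
c=np.hstack([a,b])
d=np.hstack([f(s,250,155,66,58,6),f(s,330,225,66,58,6)[:, :396]])
# axes ticks every 10px
im=np.hstack([a,b])
def tick(im,x,y,k):
    for i in range(0,im.shape[1],10*k): cv2.putText(im,str(x+i//k),(i,8),0,.3,(255,255,255),1); cv2.line(im,(i,10),(i,16),(255,255,255),1)
    for i in range(0,im.shape[0],10*k): cv2.putText(im,str(y+i//k),(0,i+4),0,.3,(255,255,255),1)
    return im
A=f(t,370,175,66,50,6);
v=np.vstack([np.hstack([tick(f(t,370,178,66,60,6),370,178,6)[:300*2],tick(f(t,235,178,66,60,6),235,178,6)])])
w=np.hstack([tick(f(s,250,155,66,60,6),250,155,6),tick(f(s,335,222,66,60,6),335,222,6)])
cv2.imwrite("pics/c1.png",v);cv2.imwrite("pics/c2.png",w);print(v.shape,w.shape)
E
```

```text
(360, 792, 3) (360, 792, 3)
```

View pics/c1.png

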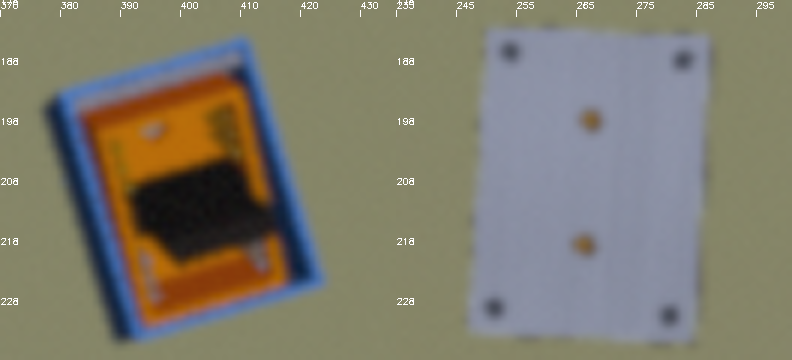

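View pics/c2.png

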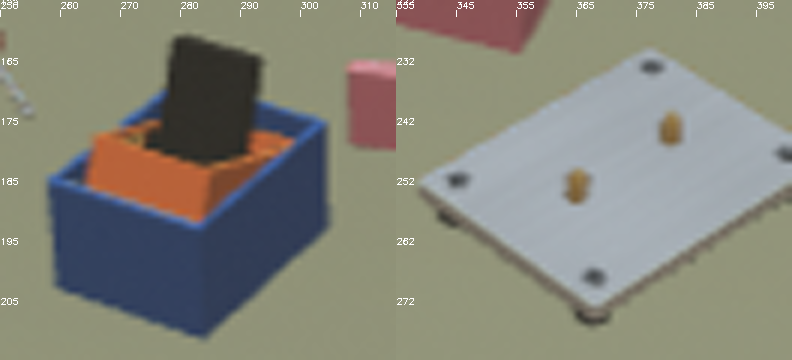

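The crops confirm the choice. The orange tote with the black blade handle leans in the blue box, and the grey strip is at the image-top end, so box +x is roughly world +x. The brass pins are at top px ≈(267,198) and (266,218). Next I'll fit the poses.

```bash
cat > h.py <<'E'
import numpy as np
from station import eyes
from scipy.optimize import least_squares
C={n:eyes.calibration(n) for n in("top","scene")}
def proj(n,P):
    M=C[n]["cam_to_world"];p=(np.atleast_2d(P)-M[:3,3])@M[:3,:3]
    p=p*[1,-1,-1];u=p@C[n]["camera_matrix"].T
    return u[:,:2]/u[:,2:]
def fit(obs,x0):
    # obs: (cam, local xyz mm, px); solve x,y,yaw
    def pts(v,L):
        c,s=np.cos(v[2]),np.sin(v[2]);L=np.asarray(L)/1e3
        return np.array([v[0]+c*L[0]-s*L[1],v[1]+s*L[0]+c*L[1],L[2]])
    f=lambda v,o=obs:np.concatenate([(proj(n,pts(v,L))[0]-px) for n,L,px in o])
    r=least_squares(f,x0,loss="soft_l1")
    print("x,y,yaw",r.x.round(4),"res px\n",f(r.x).reshape(-1,2).round(2).tolist())
    for n in C:
        o=[a for a in obs if a[0]==n]
        print("  only",n,least_squares(lambda v:f(v,o),x0).x.round(4))
    return r.x
cr=lambda x0,y0:(lambda x,y:np.array([x0+(x+.5)/6-.5,y0+(y+.5)/6-.5]))
E
python3 - <<'E'
from h import *
a=cr(370,178);b=cr(250,155);d=cr(235-66,178);e=cr(335-66,222)
X,Y,H=60.5,46,66
ob=[("top",(X,-Y,H),a(248,40)),("top",(X,Y,H),a(57,95)),("top",(-X,-Y,H),a(322,283)),("top",(-X,Y,H),a(130,338)),
("scene",(X,-Y,H),b(50,180)),("scene",(X,Y,H),b(203,227)),("scene",(-X,Y,H),b(327,123)),
("scene",(X,Y,0),b(205,338)),("scene",(X,-Y,0),b(57,287)),("scene",(-X,Y,0),b(328,228))]
bx=fit(ob,[.48,-.2,.3])
od=[("top",(75,55,20),d(487,27)),("top",(75,-55,20),d(709,37)),("top",(-75,-55,20),d(695,343)),("top",(-75,55,20),d(470,333)),
("top",(30,0,30),d(590,120)),("top",(-30,0,30),d(584,245)),
("scene",(75,-55,20),e(418,183)),("scene",(-75,-55,20),e(650,48)),("scene",(75,55,20),e(597,308)),
("scene",(30,0,35),e(577,168)),("scene",(-30,0,35),e(671,112)),("scene",(30,0,20),e(577,203)),("scene",(-30,0,20),e(671,146))]
fit(od,[.48,.15,0])
# tote handle check
c,s=np.cos(.35),np.sin(.35);co,si=np.cos(bx[2]),np.sin(bx[2])
for y in(25,-25):
  for x in(-7,7):
    for z in (50,100):
      xb,zb=7.6+c*x-s*z,21.1+s*x+c*z
      P=[bx[0]+(co*xb-si*y)/1e3,bx[1]+(si*xb+co*y)/1e3,zb/1e3]
      print((x,y,z),"topcrop",((proj("top",P)[0]-[370,178])*6).round(),"scenecrop",((proj("scene",P)[0]-[250,155])*6).round())
E
```

```text
x,y,yaw [ 0.571  -0.2105  0.2957] res px
 [[0.43, -0.94], [0.83, -1.27], [0.63, 0.09], [0.96, -0.07], [0.35, 0.12], [-0.02, 0.73], [1.07, -0.01], [0.56, 0.48], [0.69, 0.29], [1.24, 0.16]]
  only top [ 0.5694 -0.2085  0.2994]
  only scene [ 0.5717 -0.2135  0.3125]
x,y,yaw [ 0.569   0.1711 -0.0192] res px
 [[0.1, -0.93], [0.79, -1.08], [0.66, -0.56], [0.07, -0.41], [0.51, -0.67], [0.43, -0.72], [0.36, -0.46], [0.5, -0.63], [0.54, -0.04], [0.97, 0.48], [0.94, 0.31], [0.66, -0.95], [0.53, -1.0]]
  only top [ 0.5669  0.1722 -0.0199]
  only scene [ 0.5712  0.1708 -0.0188]
(-7, 25, 50) topcrop [149. 231.] scenecrop [251. 148.]
(-7, 25, 100) topcrop [179. 262.] scenecrop [266.  55.]
(7, 25, 50) topcrop [143. 203.] scenecrop [236. 152.]
(7, 25, 100) topcrop [172. 233.] scenecrop [252.  57.]
(-7, -25, 50) topcrop [252. 201.] scenecrop [170. 123.]
(-7, -25, 100) topcrop [286. 232.] scenecrop [185.  30.]
(7, -25, 50) topcrop [246. 174.] scenecrop [155. 126.]
(7, -25, 100) topcrop [280. 203.] scenecrop [170.  33.]
```

```bash
cat >> h.py <<'E'
from scipy.spatial.transform import Rotation as R
from station import status
def tgt(fr,xb,yb,zb,pitch,flip=np.pi):
    "tcp target: frame (x,y,yaw), local mm, tool pitched about the frame's y; prints delta from now"
    x,y,w=fr;c,s=np.cos(w),np.sin(w)
    p=np.array([x+(c*xb-s*yb)/1e3,y+(s*xb+c*yb)/1e3,zb/1e3])
    Rt=R.from_rotvec(np.array([-s,c,0])*pitch)*R.from_euler("xyz",[np.pi,0,w+flip])
    st=status.get_state();Rn=R.from_euler("xyz",st["ee_rot"])
    print("t",round(st["t"],2),"dpos",((p-st["eef_pos"])*1e3).round(2),"drot",(Rt*Rn.inv()).as_rotvec().round(4),"F",st["force"].round(1),"M",st["moment"].round(2),"w",round(st["width"]*1e3,1),"q",st["q"].round(2))
BOX=(.571,-.2108,.303);DOCK=(.569,.1711,-.0192)
E
python3 -m jog '[[27,38,1,0,0,0.138],[27,38,1,0,0,0.138],[27,38,0,0,0,0.138],[27,38,0,0,0,0.138],[27,38,0,0,0,0.138],[27,38,0,0,0,0.138],[27,38,0,0,0,0.138],[27,38,0,0,0,0.138],[27,38,0,0,0,0.138],[27,38,0,0,0,0.138],[27,30,0,0,0,0.138],[0,0,0,0,0,0]]' 0.4 20; python3 -c "
from h import *
tgt(BOX,-43.1,0,160,-.35)"
```

```text
t: 1.3
eef_pos: [0.5322, -0.2055, 0.1946]
ee_rot: [3.142, -0.009, -2.787]
force: [-0.2, 0.4, -0.3]
width: 0.0351
t 1.3 dpos [ -2.3  -18.16 -34.56] drot [ 0.1159 -0.3394 -0.0515] F [-0.2  0.4 -0.3] M [-0.05  0.14 -0.03] w 35.1 q [-0.02  0.2  -0.23  0.   -1.16  0.38]
```

```bash
python3 -m jog '[[-1,-6,0,0.039,-0.113,-0.017],[-1,-6,0,0.039,-0.113,-0.017],[-1,-6,-11,0.038,-0.113,-0.017],[0,0,-12,0,0,0],[0,0,-11,0,0,0],[0,0,0,0,0,0]]'; python3 - <<'E'
from h import *
tgt(BOX,-43.1,0,160,-.35)
import cv2
t=eyes.grab_frame("top");s=eyes.grab_frame("scene")
a=cv2.resize(t[170:250,360:440],None,fx=5,fy=5,interpolation=cv2.INTER_CUBIC)
b=cv2.resize(s[110:210,235:335],None,fx=4,fy=4,interpolation=cv2.INTER_CUBIC)
cv2.imwrite("pics/p1.png",np.hstack([a,b]))
E
```

```text
t: 1.9
eef_pos: [0.5288, -0.2222, 0.1573]
ee_rot: [-3.141, 0.359, -2.839]
force: [0.4, -1.0, -0.5]
width: 0.0348
t 1.9 dpos [ 1.03 -1.43  2.7 ] drot [-0.002   0.0092  0.0003] F [ 0.4 -1.  -0.5] M [-0.32  1.28  0.04] w 34.8 q [-0.19  0.08 -0.42 -0.24 -0.77  0.64]
```

View pics/p1.png

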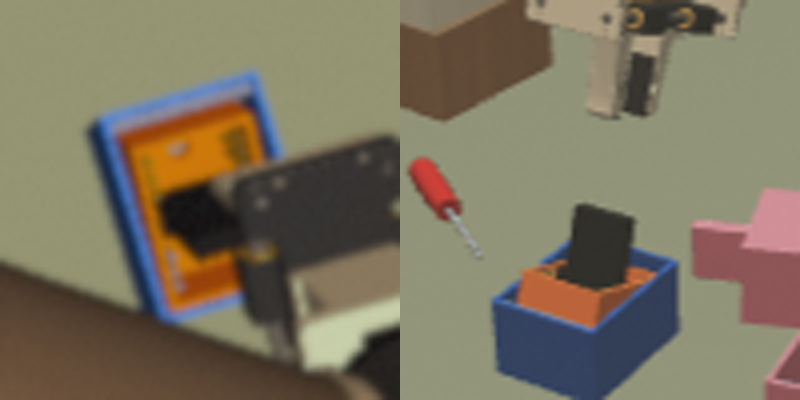

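The scene crop shows the open fingers above the handle, tips at about crop (605..650,115), and the handle top at (604,210). I'll check the numbers against projections.

```bash
python3 - <<'E'
from h import *
st=status.get_state();Rt=R.from_euler("xyz",st["ee_rot"]).as_matrix();p=st["eef_pos"]
for k in(0,.048,.08):
  q=p+Rt[:,2]*k
  print(k,"scene crop",((proj("scene",q)[0]-[235,110])*4).round(),"top crop",((proj("top",q)[0]-[360,170])*5).round())
for sx in(-1,1): print("finger tip",((proj("scene",p+sx*.0175*Rt[:,0])[0]-[235,110])*4).round(), "outer back",((proj("scene",p+sx*.039*Rt[:,0])[0]-[235,110])*4).round())
E
```

```text
0 scene crop [215. 150.] top crop [267. 259.]
0.048 scene crop [205. 211.] top crop [239. 232.]
0.08 scene crop [198. 251.] top crop [222. 215.]
finger tip [203. 151.] outer back [188. 153.]
finger tip [227. 149.] outer back [242. 147.]
```

The predicted tip row (150) and the seen one (~115) disagree, so I'll look closer with an overlay before descending.

```bash
python3 - <<'E'
from h import *
import cv2
st=status.get_state();Rt=R.from_euler("xyz",st["ee_rot"]).as_matrix();p=st["eef_pos"]
out=[]
for n,x,y in(("scene",355,95),("top",375,165)):
  if n=="scene": x,y=350-0,0
  u=proj(n,p)[0]; x,y=int(u[0])-33,int(u[1])-50
  im=cv2.resize(eyes.grab_frame(n)[y:y+80,x:x+66],None,fx=6,fy=6,interpolation=cv2.INTER_CUBIC)
  for k,col in((0,(0,0,255)),(-.019,(0,255,0)),(-.066,(255,0,0))):
    for sx in(-.0175,0,.0175):
      c=((proj(n,p+Rt[:,2]*k+Rt[:,0]*sx)[0]-[x,y]+.5)*6).astype(int); cv2.circle(im,tuple(map(int,c)),3,col,-1)
  out.append(im)
cv2.imwrite("pics/p2.png",np.hstack(out))
E
```

```text
(no output)
```

View pics/p2.png

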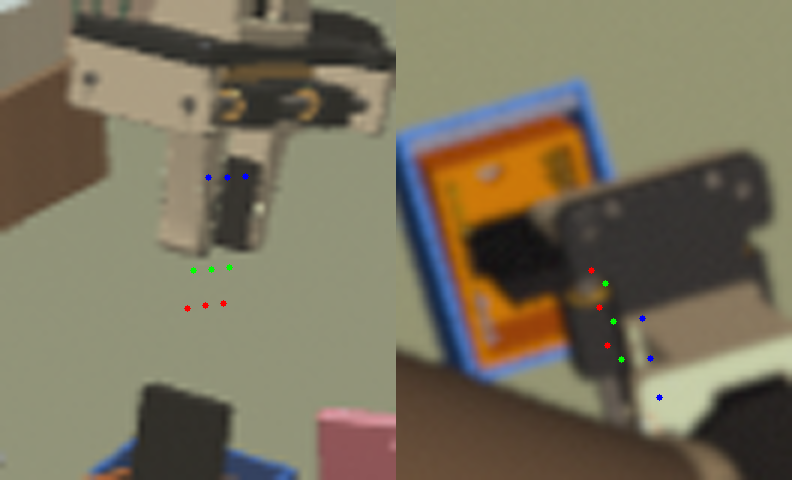

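```bash
python3 - <<'E'
from h import *
st=status.get_state();Rt=R.from_euler("xyz",st["ee_rot"]).as_matrix();p=st["eef_pos"]
o={}
for n in("scene","top"):
  u=proj(n,p)[0]; o[n]=np.array([int(u[0])-33,int(u[1])-50]); off={"scene":0,"top":396}[n]
  for a,b in((.0965,.039),(.039,.0965)):
    for sx in(-1,1):
      for sy in(-1,1):
        print(n,(sx*a,sy*b),((proj(n,p-Rt[:,2]*.066+Rt[:,0]*sx*a+Rt[:,1]*sy*b)[0]-o[n])*6+[off,0]).round().tolist())
print(Rt.round(2).tolist(),p,st["t"])
E
```

```text
scene (-0.0965, -0.039) [50.0, 160.0]
scene (-0.0965, 0.039) [187.0, 196.0]
scene (0.0965, -0.039) [256.0, 153.0]
scene (0.0965, 0.039) [382.0, 186.0]
scene (-0.039, -0.0965) [21.0, 133.0]
scene (-0.039, 0.0965) [352.0, 220.0]
scene (0.039, -0.0965) [107.0, 131.0]
scene (0.039, 0.0965) [427.0, 214.0]
top (-0.0965, -0.039) [695.0, 100.0]
top (-0.0965, 0.039) [503.0, 156.0]
top (0.0965, -0.039) [784.0, 540.0]
top (0.0965, 0.039) [603.0, 594.0]
top (-0.039, -0.0965) [861.0, 196.0]
top (-0.039, 0.0965) [395.0, 333.0]
top (0.039, -0.0965) [894.0, 374.0]
top (0.039, 0.0965) [438.0, 509.0]
[[-0.89, -0.3, 0.34], [-0.28, 0.95, 0.1], [-0.35, -0.0, -0.94]] [ 0.53093687 -0.22219593  0.15945907] 2.1
```

```bash
python3 - <<'E'
from h import *
st=status.get_state();Rt=R.from_euler("xyz",st["ee_rot"]).as_matrix();p=st["eef_pos"]
print("base scene",proj("scene",[0,0,0]),"top",proj("top",[0,0,0]))
o={"scene":0,"top":396}
obs=[("scene",(-.0965,-.039,-.066),(70,105)),("scene",(-.0965,.039,-.066),(203,132)),("scene",(.0965,.039,-.066),(387,132)),("scene",(0,0,0),(212,248)),("top",(-.0965,-.039,-.066),(765,158)),("top",(-.0965,.039,-.066),(553,207))]
def f(v,rot=True):
  r=[]
  Q=R.from_rotvec(v[3:]).as_matrix() if len(v)>3 else np.eye(3)
  for n,l,px in obs:
    u=proj(n,p)[0];c=np.array([int(u[0])-33,int(u[1])-50])
    r+=list(proj(n,p+v[:3]+Q@Rt@np.array(l))[0]-c-(np.array(px)-[o[n],0])/6+.4)
  return np.array(r)
s=least_squares(f,np.zeros(3));print(s.x*1e3,s.fun.round(1))
s=least_squares(f,np.zeros(6));print(s.x*[1e3]*1,s.fun.round(1))
E
```

```text
base scene [[445.13588513 162.18960229]] top [[322.1851491  409.30148343]]
[-21.73331452 -17.36335114  19.14851668] [-1.  -0.6 -0.5  0.7  0.9  0.1  0.4 -0.3 -1.4 -0.6  1.3  0.8]
[-21.09993001 -17.93143416  19.22493782  -7.34026464  -8.16061149
   2.53944373] [-0.9 -0.9 -0.4  0.7  0.7  0.3  0.1 -0.3 -1.4 -0.6  1.1  0.9]
```

The base projects correctly, so the cameras are sound. The drawn gripper looks about 29 mm further back along its own axis than the reported TCP. I'll advance 45 mm, which stays above the handle either way, and look again.

```bash
python3 -m jog '[[4,1,-10,0,0,0],[4,1,-10,0,0,0],[4,1,-10,0,0,0],[3,1,-10,0,0,0],[0,0,0,0,0,0]]'; python3 - <<'E'
from h import *
import cv2
tgt(BOX,-27.7,0,117.7,-.35)
st=status.get_state();Rt=R.from_euler("xyz",st["ee_rot"]).as_matrix();p=st["eef_pos"]
out=[]
s0=cv2.imread("pics/scene0.png")
for n,im,p,Rt in(("scene",eyes.grab_frame("scene"),p,Rt),("scene",s0,np.array([.2305,-.6339,.1981]),R.from_euler("xyz",[np.pi,0,1.9195]).as_matrix())):
  u=proj(n,p)[0]; x,y=max(int(u[0])-33,0),max(int(u[1])-50,0)
  im=cv2.resize(im[y:y+80,x:x+66],None,fx=6,fy=6,interpolation=cv2.INTER_CUBIC)
  for k,col in((0,(0,0,255)),(-.019,(0,255,0)),(-.066,(255,0,0))):
    for sx in((-.0175,0,.0175) if len(out)==0 else (-.044,0,.044)):
      c=((proj(n,p+Rt[:,2]*k+Rt[:,0]*sx)[0]-[x,y]+.5)*6).astype(int); cv2.circle(im,tuple(map(int,c)),3,col,-1)
  out.append(im)
cv2.imwrite("pics/p3.png",np.hstack(out))
E
```

```text
t: 2.6
eef_pos: [0.5485, -0.2168, 0.1158]
ee_rot: [-3.138, 0.361, -2.834]
force: [0.4, 1.4, -0.2]
width: 0.0347
t 2.6 dpos [-3.94 -2.22  1.88] drot [-0.0004  0.0118 -0.0035] F [ 0.4  1.4 -0.2] M [-0.3   1.29 -0.03] w 34.7 q [-0.17  0.15 -0.44 -0.26 -0.67  0.66]
```

View pics/p3.png

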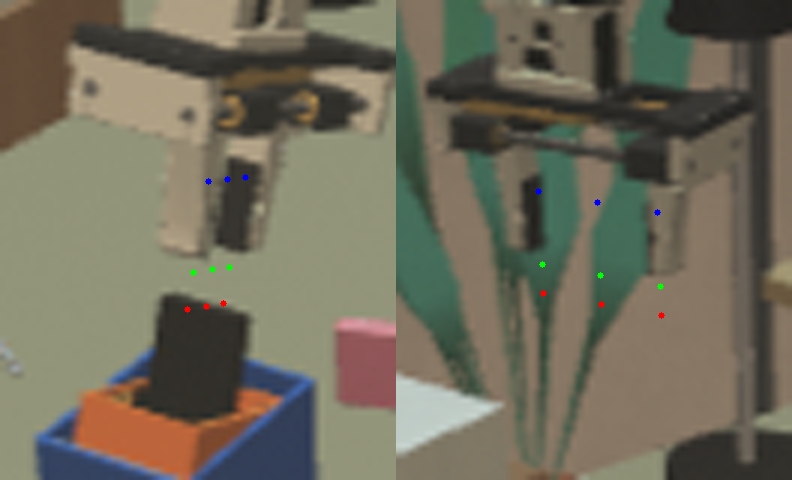

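Both pictures show the true fingertips about 28 mm behind the reported TCP, a purely axial offset, and it is also there at the start pose. In the current scene the tips are at crop (212,250) and the handle top at (205,303), so the sideways alignment is good. I'll go further down by that amount, watching force.

```bash
python3 -m jog '[[2,0,-9,0,0.006,0],[2,0,-9,0,0.006,0],[3,1,-10,0,0,0],[0,0,0,0,0,0]]'; python3 -m jog '[[3,1,-9,0,0,0],[3,1,-9,0,0,0],[2,1,-6,0,0,0],[0,0,0,0,0,0]]';python3 - <<'E'
from h import *
import cv2
tgt(BOX,-6.1,0,58.7,-.35)
cv2.imwrite("pics/p4.png",np.hstack([cv2.resize(eyes.grab_frame("scene")[130:220,245:325],None,fx=5,fy=5,interpolation=cv2.INTER_CUBIC),cv2.resize(eyes.grab_frame("top")[165:255,365:445],None,fx=5,fy=5,interpolation=cv2.INTER_CUBIC)]))
E
```

```text
t: 3.05
eef_pos: [0.5565, -0.2162, 0.0866]
ee_rot: [-3.141, 0.35, -2.835]
force: [-0.3, -0.7, 0.1]
width: 0.0354
t: 3.45
eef_pos: [0.5651, -0.213, 0.0602]
ee_rot: [-3.141, 0.35, -2.835]
force: [-0.1, -0.7, 0.2]
width: 0.035
t 3.45 dpos [ 0.04  0.39 -1.54] drot [ 0.0002 -0.0001 -0.0033] F [-0.1 -0.7  0.2] M [-0.32  1.24  0.04] w 35.0 q [-0.16  0.25 -0.45 -0.29 -0.57  0.68]
```

View pics/p4.png

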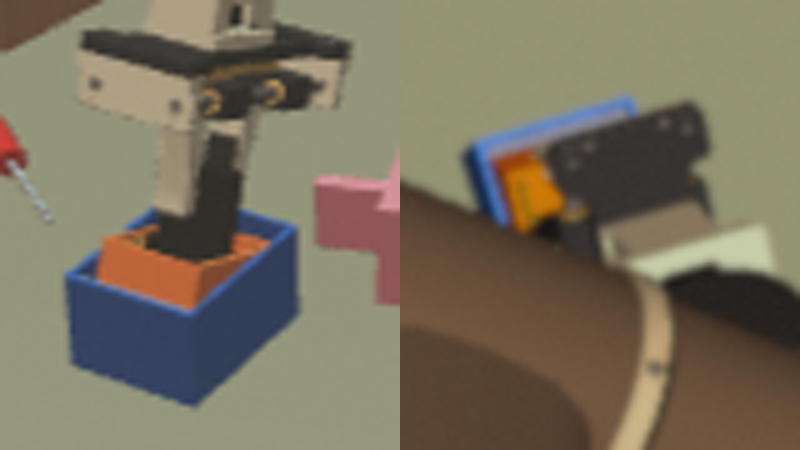

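The front finger (crop 177,215) sits in front of the handle (centre 200), so the fingers straddle it as intended. Closing.

```bash
python3 -m jog '[[0,0,0,0,0,0],[0,0,0,0,0,0],[0,0,0,0,0,0],[0,0,0,0,0,0],[0,0,0,0,0,0],[0,0,0,0,0,0]]' 0 45; python3 -c "
from h import *
tgt(BOX,-6.1,0,58.7,-.35)"
```

```text
t: 4.15
eef_pos: [0.5653, -0.2134, 0.0623]
ee_rot: [-3.14, 0.352, -2.835]
force: [0.4, -0.4, -1.9]
width: 0.0138
t 4.15 dpos [-0.11  0.73 -3.57] drot [ 0.0008  0.0021 -0.0034] F [ 0.4 -0.4 -1.9] M [-0.44  1.19 -0.04] w 13.8 q [-0.16  0.25 -0.45 -0.29 -0.57  0.68]
```

```bash
python3 -m jog '[[0,0,2,0,0,0],[1,0,0.6,-0.015,0.048,0],[1,0,0.6,-0.015,0.048,0],[0,0,0,0,0,0]]'; python3 -c "
from h import *
tgt(BOX,-4.9,0,64.4,-.25)"
```

```text
t: 4.55
eef_pos: [0.5673, -0.2135, 0.0656]
ee_rot: [-3.141, 0.248, -2.837]
force: [0.2, 0.3, -3.0]
width: 0.0137
t 4.55 dpos [-1.02  1.23 -1.21] drot [ 0.0015 -0.0013 -0.0017] F [ 0.2  0.3 -3. ] M [-0.27  1.1   0.  ] w 13.7 q [-0.11  0.27 -0.43 -0.16 -0.66  0.53]
```

```bash
python3 -m jog '[[0,0,0,-0.015,0.048,0],[0,0,0,-0.015,0.048,0],[0,0,0,0,0,0]]'; python3 -c "
from h import *
tgt(BOX,-4.05,0,65.3,-.15)"; python3 -m jog '[[0,0,0.5,-0.015,0.048,0],[0,0,0.5,-0.015,0.048,0],[0,0,0,0,0,0]]'; python3 -c "
from h import *
tgt(BOX,-3.5,0,66.5,-.05)"
```

```text
t: 4.85
eef_pos: [0.5671, -0.2128, 0.065]
ee_rot: [3.141, 0.148, -2.837]
force: [-0.6, 0.5, -2.9]
width: 0.0137
t 4.85 dpos [0.08 0.77 0.26] drot [ 0.0004 -0.0025 -0.0018] F [-0.6  0.5 -2.9] M [-0.14  0.77 -0.01] w 13.7 q [-0.08  0.3  -0.39 -0.08 -0.75  0.44]
t: 5.15
eef_pos: [0.5667, -0.2123, 0.0657]
ee_rot: [3.139, 0.05, -2.837]
force: [0.7, -0.8, 1.7]
width: 0.0138
t 5.15 dpos [0.99 0.44 0.77] drot [-0.0021 -0.001  -0.0016] F [ 0.7 -0.8  1.7] M [-0.85  0.03 -0.12] w 13.8 q [-0.05  0.34 -0.34 -0.03 -0.85  0.37]
```

```bash
python3 -m jog '[[1,0,2,-0.013,0.049,0],[0,0,0.5,0,0,0],[0,0,0,0,0,0]]'; python3 -c "
from h import *
tgt(BOX,-3.5,0,67.8,0)"
```

```text
t: 5.45
eef_pos: [0.566, -0.2116, 0.0671]
ee_rot: [3.134, 0.004, -2.838]
force: [-0.7, 0.7, -3.1]
width: 0.0136
t 5.45 dpos [ 1.62 -0.27  0.66] drot [-0.0087  0.0012 -0.0006] F [-0.7  0.7 -3.1] M [-0.02  0.17  0.02] w 13.6 q [-0.04  0.36 -0.31 -0.01 -0.9   0.35]
```

```bash
python3 -m jog '[[1.5,0,1,-0.008,0,0],[0,0,0,0,0,0]]'; python3 -c "
from h import *
tgt(BOX,-3.5,0,67.8,0)"; python3 -m jog '[[0,0,5,0,0,0],[0,0,5,0,0,0],[0,0,0,0,0,0]]'; python3 -c "
from h import *
tgt(BOX,-3.5,0,78,0)"
```

```text
t: 5.65
eef_pos: [0.5663, -0.2117, 0.0678]
ee_rot: [3.141, 0.003, -2.839]
force: [0.0, -0.2, -2.5]
width: 0.0139
t 5.65 dpos [ 1.38 -0.12 -0.  ] drot [-0.0019  0.0028  0.0006] F [ 0.  -0.2 -2.5] M [0.02 0.08 0.03] w 13.9 q [-0.04  0.36 -0.32 -0.   -0.9   0.34]
t: 5.95
eef_pos: [0.5661, -0.2117, 0.079]
ee_rot: [3.141, 0.005, -2.839]
force: [0.6, -0.4, -2.4]
width: 0.0135
t 5.95 dpos [ 1.54 -0.19 -0.96] drot [-0.0025  0.0048  0.0007] F [ 0.6 -0.4 -2.4] M [ 0.02  0.17 -0.07] w 13.5 q [-0.04  0.34 -0.31 -0.   -0.92  0.34]
```

```bash
python3 -m jog '[[1.5,0,5,0,0,0],[0.5,0,8,0,0,0],[0,0,8,0,0,0],[0,0,10,0,0,0],[0,0,0,0,0,0]]'; python3 -c "
from h import *
tgt(BOX,-3.5,0,110,0)"; python3 -m jog '[[0,0,20,0,0,0],[0,0,25,0,0,0],[0,0,25,0,0,0],[0,0,15,0,0,0],[0,0,0,0,0,0]]'; python3 -c "
from h import *
tgt(DOCK,0,0,190,0)"
```

```text
t: 6.45
eef_pos: [0.5684, -0.2119, 0.1135]
ee_rot: [3.141, 0.006, -2.839]
force: [0.9, -0.7, -2.8]
width: 0.0134
t 6.45 dpos [-0.72  0.01 -3.53] drot [-0.0022  0.0056  0.0007] F [ 0.9 -0.7 -2.8] M [-0.05  0.04  0.03] w 13.4 q [-0.04  0.31 -0.26 -0.   -0.99  0.34]
t: 6.95
eef_pos: [0.567, -0.2115, 0.2013]
ee_rot: [3.14, 0.005, -2.84]
force: [0.2, -0.1, -2.9]
width: 0.0135
t 6.95 dpos [  2.   382.56 -11.27] drot [-0.0024  0.0045 -0.3211] F [ 0.2 -0.1 -2.9] M [-0.    0.04 -0.  ] w 13.5 q [-0.04  0.24 -0.15 -0.   -1.18  0.34]
```

```bash
python3 -m jog '[[0,20,0,0,0,-0.02],[0,34,0,0,0,-0.03],[0,38,0,0,0,-0.031],[0,38,0,0,0,-0.031],[0,38,0,0,0,-0.031],[0,38,0,0,0,-0.031],[0,38,0,0,0,-0.031],[0,38,0,0,0,-0.031],[0,38,0,0,0,-0.031],[0,34,0,0,0,-0.03],[0,20,0,0,0,-0.02],[0,0,0,0,0,0]]'; python3 -c "
from h import *
tgt(DOCK,0,0,190,0)"
```

```text
t: 8.15
eef_pos: [0.5585, 0.176, 0.1875]
ee_rot: [3.14, -0.008, 3.108]
force: [-0.1, -0.4, -2.9]
width: 0.0139
t 8.15 dpos [10.5  -4.92  2.46] drot [-0.0022 -0.0082  0.0146] F [-0.1 -0.4 -2.9] M [-0.12  0.06 -0.03] w 13.9 q [ 0.63  0.23 -0.2  -0.01 -1.15 -0.66]
```

```bash
python3 -m jog '[[5,-2.5,-20,0,-0.008,0.015],[5,-2.5,-25,0,0,0],[0,0,-25,0,0,0],[0,0,-15,0,0,0],[0,0,0,0,0,0]]'; python3 -c "
from h import *
tgt(DOCK,0,0,100,0)"
```

```text
t: 8.65
eef_pos: [0.5662, 0.1688, 0.0958]
ee_rot: [3.141, -0.004, 3.126]
force: [-0.8, 1.0, -2.3]
width: 0.0138
t 8.65 dpos [2.84 2.25 4.2 ] drot [-0.0006 -0.0038 -0.0033] F [-0.8  1.  -2.3] M [-0.06  0.15  0.03] w 13.8 q [ 0.62  0.31 -0.31 -0.   -0.95 -0.63]
```

```bash
python3 -m jog '[[3,2.2,0,0,-0.004,-0.003],[0,0,0,0,0,0]]'; python3 - <<'E'
from h import *
import cv2
tgt(DOCK,0,0,95.8,0)
f=lambda im,x,y:cv2.resize(im[y:y+90,x:x+80],None,fx=5,fy=5,interpolation=cv2.INTER_CUBIC)
s=eyes.grab_frame("scene");t=eyes.grab_frame("top")
cv2.imwrite("pics/s5.png",s);cv2.imwrite("pics/t5.png",t)
im=np.hstack([f(s,332,190),f(t,230,165)])
st=status.get_state();p=st["eef_pos"];Rt=R.from_euler("xyz",st["ee_rot"]).as_matrix()*[-1,1,-1]  # tote axes
for n,c0,off in(("scene",(332,190),0),("top",(230,165),400)):
  for x in(-50,50):
    for y in(-35,35):
      for z in(0,50):
        u=(proj(n,p+Rt@(np.array([x,y,z-42.5])/1e3))[0]-c0+.5)*5
        print(n,(x,y,z),(u+[off,0]).round().tolist())
cv2.imwrite("pics/p5.png",im)
E
```

```text
t: 8.85
eef_pos: [0.5694, 0.1702, 0.0959]
ee_rot: [-3.141, -0.0, 3.122]
force: [0.2, -0.2, -2.5]
width: 0.0134
t 8.85 dpos [-0.41  0.87 -0.07] drot [ 0.0002 -0.0001  0.0004] F [ 0.2 -0.2 -2.5] M [0.02 0.09 0.02] w 13.4 q [ 0.62  0.31 -0.31  0.   -0.95 -0.64]
scene (-50, -35, 0) [228.0, 183.0]
scene (-50, -35, 50) [234.0, 108.0]
scene (-50, 35, 0) [325.0, 243.0]
scene (-50, 35, 50) [334.0, 166.0]
scene (50, -35, 0) [97.0, 259.0]
scene (50, -35, 50) [100.0, 182.0]
scene (50, 35, 0) [194.0, 324.0]
scene (50, 35, 50) [200.0, 246.0]
top (-50, -35, 0) [640.0, 301.0]
top (-50, -35, 50) [629.0, 298.0]
top (-50, 35, 0) [515.0, 296.0]
top (-50, 35, 50) [499.0, 293.0]
top (50, -35, 0) [649.0, 124.0]
top (50, -35, 50) [639.0, 113.0]
top (50, 35, 0) [525.0, 119.0]
top (50, 35, 50) [509.0, 108.0]
```

View pics/p5.png

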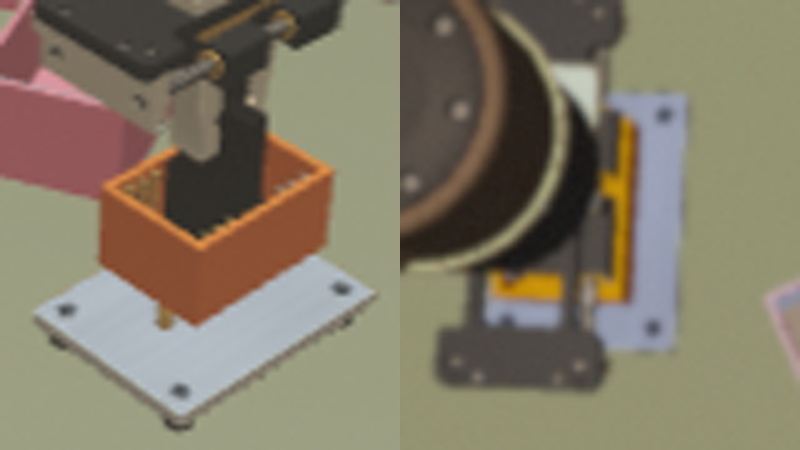

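Scene: the tote is level above the dock, rim corners at (103,185), (200,246) and (333,168), bottom corners at (98,262), (196,326) and (325,243), with one pin visible at (165,318). I'll fit the tote relative to the dock in the same pictures.

```bash
python3 - <<'E'
from h import *
S=lambda x,y:np.array([332+x/5-.5,190+y/5-.5]);T=lambda x,y:np.array([230+(x-400)/5-.5,165+y/5-.5])
z=53.4
ot=[("scene",(50,-35,z+50),S(103,185)),("scene",(50,35,z+50),S(200,246)),("scene",(-50,35,z+50),S(333,168)),("scene",(50,-35,z),S(98,262)),("scene",(50,35,z),S(196,326)),("scene",(-50,35,z),S(325,243)),
("top",(50,-35,z+50),T(636,118)),("top",(-50,-35,z+50),T(629,300)),("top",(-50,35,z+50),T(492,299))]
fit(ot,DOCK)
od=[("scene",(75,-55,20),S(34,317)),("scene",(75,55,20),S(180,418)),("scene",(-75,55,20),S(377,293)),("scene",(30,0,20),S(165,328)),
("top",(75,-55,20),T(688,94)),("top",(-75,-55,20),T(677,350))]
fit(od,DOCK)
st=status.get_state();print(st["eef_pos"])
E
```

```text
x,y,yaw [ 0.5687  0.1712 -0.0179] res px
 [[-0.11, -0.41], [0.44, 0.22], [0.61, -0.17], [0.15, -0.49], [0.01, -0.22], [0.44, 0.07], [0.17, -0.66], [-0.23, -0.1], [1.11, -0.91]]
  only top [ 0.5672  0.1722 -0.0155]
  only scene [ 0.5698  0.171  -0.0079]
x,y,yaw [ 0.5706  0.1713 -0.0291] res px
 [[-0.1, -1.2], [0.39, 0.05], [0.4, 0.07], [0.47, -0.39], [0.63, -0.98], [-0.14, -0.69]]
  only top [ 0.5673  0.1719 -0.0143]
  only scene [ 0.5723  0.1714 -0.0172]
[0.56942596 0.17037478 0.09630047]
```

```bash
python3 -m jog '[[1,0.5,-6,0,0,0],[0,0,-5,0,0,0],[0,0,-3,0,0,0],[0,0,0,0,0,0]]'; python3 -m jog '[[0,0,-3,0,0,0],[0,0,-2,0,0,0],[0,0,-2,0,0,0],[0,0,0,0,0,0]]' ;python3 -c "
from h import *
tgt(DOCK,0,0,62.5,0)"
```

```text
t: 9.35
eef_pos: [0.5713, 0.1715, 0.083]
ee_rot: [3.139, 0.003, 3.123]
force: [0.7, 0.1, -3.4]
width: 0.0138
t: 9.75
eef_pos: [0.5711, 0.171, 0.0756]
ee_rot: [3.14, 0.003, 3.123]
force: [-0.3, -1.2, -2.7]
width: 0.0137
t 9.75 dpos [ -2.08   0.1  -13.06] drot [-0.0013  0.0027 -0.0004] F [-0.3 -1.2 -2.7] M [-0.46  0.23  0.01] w 13.7 q [ 0.62  0.34 -0.33  0.   -0.9  -0.64]
```

```bash
python3 -m jog '[[-0.7,0,-2,0,0,0],[0,0,-2,0,0,0],[0,0,0,0,0,0]]' ;python3 -c "
from h import *
tgt(DOCK,0,0,62.5,0)"; python3 -m jog '[[0,0,-2,0,0,0],[0,0,-2,0,0,0],[0,0,0,0,0,0]]' ;python3 -c "
from h import *
tgt(DOCK,0,0,62.5,0)"
```

```text
t: 10.05
eef_pos: [0.57, 0.1698, 0.0715]
ee_rot: [-3.141, 0.002, 3.123]
force: [0.8, -2.3, -3.0]
width: 0.0134
t 10.05 dpos [-1.02  1.28 -9.  ] drot [ 0.0003  0.002  -0.0002] F [ 0.8 -2.3 -3. ] M [-0.75  0.05 -0.01] w 13.4 q [ 0.62  0.34 -0.34  0.   -0.9  -0.64]
t: 10.35
eef_pos: [0.5699, 0.1698, 0.0668]
ee_rot: [-3.141, 0.002, 3.122]
force: [0.4, -1.4, -1.9]
width: 0.0138
t 10.35 dpos [-0.87  1.33 -4.35] drot [0.0002 0.0016 0.0002] F [ 0.4 -1.4 -1.9] M [-0.85  0.13 -0.05] w 13.8 q [ 0.62  0.34 -0.34  0.   -0.89 -0.64]
```

```bash
python3 -m jog '[[0,-0.7,-2,0,0,0],[0,0,-1.5,0,0,0],[0,0,-1,0,0,0],[0,0,0,0,0,0]]' ;python3 -c "
from h import *
tgt(DOCK,0,0,62.5,0)"
```

```text
t: 10.75
eef_pos: [0.57, 0.1697, 0.064]
ee_rot: [3.141, 0.003, 3.123]
force: [-1.1, -2.2, -3.8]
width: 0.0137
t 10.75 dpos [-1.01  1.43 -1.45] drot [-0.0003  0.0026 -0.0009] F [-1.1 -2.2 -3.8] M [-0.87  0.18 -0.06] w 13.7 q [ 0.62  0.35 -0.34  0.   -0.88 -0.64]
```

```bash
python3 -m jog '[[0,0,-1.5,0,0,0],[0,0,-1,0,0,0],[0,0,0,0,0,0]]' ;python3 -c "
from h import *
tgt(DOCK,0,0,62.5,0)"; python3 -m jog '[[0,0,-1.5,0,0,0],[0,0,-1,0,0,0],[0,0,0,0,0,0]]' ;python3 -c "
from h import *
tgt(DOCK,0,0,62.5,0)"
```

```text
t: 11.05
eef_pos: [0.57, 0.1697, 0.0639]
ee_rot: [3.141, 0.004, 3.124]
force: [-0.2, -2.5, -4.3]
width: 0.0138
t 11.05 dpos [-1.    1.42 -1.41] drot [-0.0002  0.0036 -0.0017] F [-0.2 -2.5 -4.3] M [-0.92  0.17 -0.07] w 13.8 q [ 0.62  0.35 -0.35  0.   -0.88 -0.64]
t: 11.35
eef_pos: [0.57, 0.1697, 0.0639]
ee_rot: [3.141, 0.004, 3.125]
force: [0.5, -0.8, -2.8]
width: 0.0135
t 11.35 dpos [-1.02  1.41 -1.41] drot [-0.0001  0.0045 -0.0026] F [ 0.5 -0.8 -2.8] M [-0.87  0.38 -0.12] w 13.5 q [ 0.62  0.35 -0.35  0.   -0.87 -0.64]
```

```bash
python3 -m jog '[[0,0,-3,0,-0.004,0.002],[0,0,-3,0,0,0],[0,0,0,0,0,0]]' ;python3 - <<'E'
from h import *
import cv2
tgt(DOCK,0,0,62.5,0)
s=eyes.grab_frame("scene")
cv2.imwrite("pics/p6.png",cv2.resize(s[200:280,330:410],None,fx=7,fy=7,interpolation=cv2.INTER_CUBIC))
E
```

```text
t: 11.65
eef_pos: [0.5698, 0.1695, 0.0643]
ee_rot: [-3.141, 0.01, 3.129]
force: [-0.2, -2.2, -3.8]
width: 0.0133
t 11.65 dpos [-0.8   1.56 -1.8 ] drot [ 0.0003  0.0104 -0.0063] F [-0.2 -2.2 -3.8] M [-1.07  0.57 -0.1 ] w 13.3 q [ 0.62  0.34 -0.35  0.01 -0.87 -0.64]
```

View pics/p6.png

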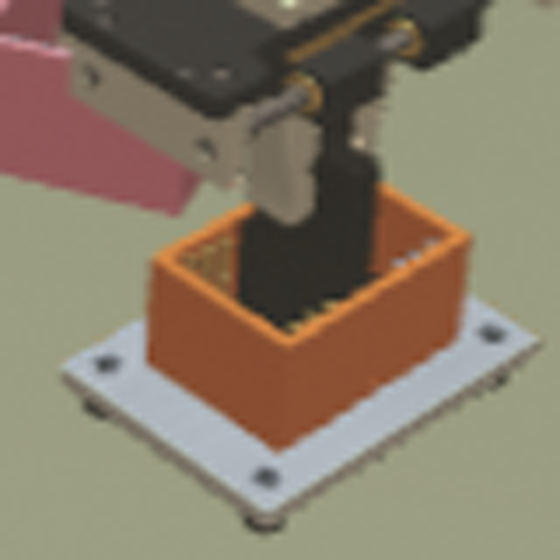

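Scene: the tote sits over the pins with its front bottom corner at (283,452) on the plate and no visible gap. I'll fit its height.

```bash
python3 - <<'E'
from h import *
S=lambda x,y:np.array([330+x/7-.5,200+y/7-.5])
o=[((50,-35,50),S(151,259)),((50,35,50),S(290,343)),((-50,35,50),S(471,234)),((50,-35,0),S(147,361)),((50,35,0),S(283,452)),((-50,35,0),S(463,339))]
d=[((75,-55,0),S(62,368)),((75,55,0),S(266,512)),((-75,55,0),S(541,342))]
def run(o,zf):
  def f(v):
    c,s=np.cos(v[2]),np.sin(v[2])
    return np.concatenate([proj("scene",[v[0]+(c*l[0]-s*l[1])/1e3,v[1]+(s*l[0]+c*l[1])/1e3,(zf if zf is not None else v[3])+l[2]/1e3])[0]-p for l,p in o])
  r=least_squares(f,[.57,.17,0]+([] if zf is not None else [.02]),x_scale=.01);print(r.x.round(4),r.fun.round(1))
run(o,None);run(o,.02);run(o,.025);run(d,.02);run(d,None)
E
```

```text
[ 0.5658  0.1676 -0.0118  0.0171] [ 0.2 -0.3 -0.   0.6  0.3 -0.1  0.1 -0.  -0.2  0.  -0.3 -0.3]
[ 0.5685  0.1698 -0.011 ] [ 0.1 -0.3 -0.   0.6  0.3 -0.1 -0.  -0.  -0.2  0.1 -0.2 -0.3]
[ 0.5732  0.1737 -0.0096] [-0.  -0.4  0.   0.6  0.5 -0.2 -0.2  0.  -0.2  0.2 -0.1 -0.4]
[ 0.571   0.1708 -0.0289] [-0.4 -0.4  0.1  0.5  0.3 -0.2]
[ 0.5611  0.1627 -0.0313  0.009 ] [ 0.  -0.3  0.1  0.3 -0.2 -0. ]
```

```bash
python3 -c "
from h import *
print(status.get_state()['joint_efforts'].round(2))"; python3 -m jog '[[0,0,-5,0,0.01,-0.006]]'; python3 -c "
from h import *
print(status.get_state()['joint_efforts'].round(2))
tgt(DOCK,0,0,62.5,0)";  python3 -m jog '[[0,0,-5,0,0,0]]';python3 -c "
from h import *
print(status.get_state()['joint_efforts'].round(2))
tgt(DOCK,0,0,62.5,0)"
```

```text
[  1.17 -52.48  26.64   5.97   1.3    0.06]
t: 11.8
eef_pos: [0.5703, 0.1695, 0.0634]
ee_rot: [-3.141, 0.002, 3.125]
force: [-30.4, -3.5, 66.9]
width: 0.0137
[ -3.9  -15.57  15.87   3.33  10.46  -0.28]
t 11.8 dpos [-1.3   1.61 -0.91] drot [ 0.001   0.0023 -0.0027] F [-30.4  -3.5  66.9] M [-1.06 11.37  0.21] w 13.7 q [ 0.62  0.35 -0.34  0.   -0.88 -0.64]
t: 11.9
eef_pos: [0.5703, 0.1695, 0.0633]
ee_rot: [-3.14, 0.003, 3.127]
force: [-26.9, -2.9, 54.0]
width: 0.0138
[ -3.26 -23.77  20.66   4.38   8.53  -0.08]
t 11.9 dpos [-1.34  1.6  -0.79] drot [ 0.0015  0.0033 -0.0046] F [-26.9  -2.9  54. ] M [-0.97 10.13  0.05] w 13.8 q [ 0.62  0.35 -0.35  0.   -0.88 -0.64]
```

Pressing gave 67 N with no further sinking, at TCP z 63.3 mm. Flush was expected at 62.5–63.5 mm, so the tote is bottomed on the plate. I'll relax, let go, retreat and check.

```bash
python3 -m jog '[[0,0,0,0,0,0],[0,0,0,0,0,0]]'; python3 -m jog '[[0,0,0,0,0,0],[0,0,0,0,0,0],[0,0,0,0,0,0],[0,0,0,0,0,0]]' 0.45; python3 -m jog '[[0,0,8,0,0,0],[0,0,15,0,0,0],[0,0,30,0,0,0],[0,0,40,0,0,0],[0,0,40,0,0,0],[0,0,30,0,0,0],[0,0,0,0,0,0]]'; python3 - <<'E'
from h import *
import cv2
f=lambda im,x,y:cv2.resize(im[y:y+80,x:x+80],None,fx=5,fy=5,interpolation=cv2.INTER_CUBIC)
im=np.hstack([f(eyes.grab_frame("scene"),330,200),f(eyes.grab_frame("top"),230,165)])
cv2.imwrite("pics/p7.png",im)
E
```

```text
t: 12.1
eef_pos: [0.5701, 0.1697, 0.0644]
ee_rot: [-3.141, 0.004, 3.127]
force: [-2.1, -1.8, -1.7]
width: 0.0138
t: 12.5
eef_pos: [0.5727, 0.1715, 0.0631]
ee_rot: [3.14, 0.007, 3.128]
force: [0.5, 0.2, 0.2]
width: 0.0375
t: 13.2
eef_pos: [0.5721, 0.1706, 0.2343]
ee_rot: [3.142, 0.007, 3.128]
force: [0.8, -0.4, -0.1]
width: 0.0394
```

View pics/p7.png

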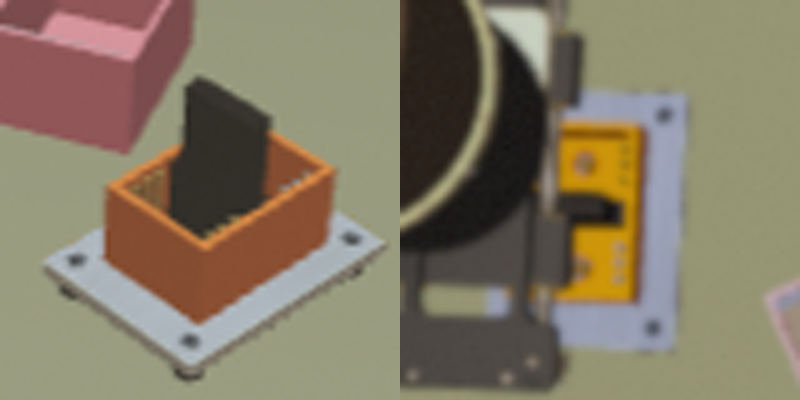

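Both pins show through the floor holes (top crop (585,163) and (583,265)). The tote is level and flush, did not drop when released, and the gripper is clear. Handing in.

```bash
python3 -c "
from station import workorder
print(workorder.job_done())"
```

```text
the job is handed in; nothing more can be done
None
```

The orange tote is seated over both brass pins of the dock plate, and I handed the job in with the robot clear of it at about 13 s of the 48 s allowed. I gripped the handle at its tilt, turned the tote level about the step while it was still in the box, and lifted it out. I then lowered it onto the pins and let go only once it had bottomed on the plate.

**Last checks:**
- **Pins:** both show through the floor holes in the last top picture.
- **Seating:** the tote looks level with no visible gap in the scene picture, and its front bottom corner did not move when I let go. Pressing down gave about 67 N with no further sinking, at TCP z 63.3 mm. I expected 62.5 to 63.5 mm for flush.
- **Height fit:** the camera fit is only good to a few millimetres, so it could not confirm flush more finely than that.
- **Bystanders:** I did not measure the tape, screwdriver or jar again at the end. None of the moves took the arm down near them.

**What disagreed:**
- **Fingertip position:** in the pictures the fingertips sat about 28 mm further back along the tool axis than the reported TCP. I reached that much further for the grasp, and the grip closed at 13.8 mm on the 14 mm handle.
- **Forces:** one small contact with the step showed while I was levelling (about +1.7 N vertical), and I raised the tote clear of it. Total wrist force peaked at about 74 N while pressing the tote home, against the 120 N limit.

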